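# Unhook a valve pack from a bent wire peg and stand it in its holder

### The arm

A 7-joint arm with a two-finger parallel gripper is mounted at the origin on the work surface. World frame = base frame: x ahead of the robot, y to its left, z up, the work surface at z = 0. Lengths are in m, angles in rad, forces in N, time in s.
With the tool pointing down it reaches from about 0.425 to 0.925 m from the base axis. Payload 6.8 kg.
Tool frame: the origin (TCP) lies on the centre line of the jaws, within the pads' length; the fingertips stand 14 mm ahead of it and the grasp point (between the pads) lies 5 mm behind it (bot.finger_overhang is the distance from the TCP to the fingertips, in m); z points along the fingers, y is the line along which they close (so a half turn about z gives the same grasp; the last joint's range is limited). The gripper opens to 85 mm and grips with 20 to 120 N. Pads are 22 mm wide; open, the fingers measure 114 mm over their backs; the gripper's body (76 mm by 85 mm) begins 54 mm behind the grasp point. The pads swing forward as they close: fully open they stand 13 mm farther back than shut.
Start: joints at [1.026, 0.477, 0.022, 1.555, -0.011, 1.109, -0.083], TCP at [0.286, -0.612, 0.245] pointing down, gripper open.
Joint ranges: [-2.96, 2.96], [-0.34, 2.1], [-1.41, 1.46], [0.24, 2.44], [-1.37, 4.51], [0.17, 1.92], [-2.96, 2.96]. Speed limits (rad/s): [2.39, 2.39, 3.14, 3.14, 3.14, 3.14, 3.14].

### API

Orientations are given as a unit quaternion [w, x, y, z].
In Python, from station import bot gives the robot as it stands.
- The arm moves only by the shell command python3 -m inch 'ROWS' [OPENING] [FORCE]. ROWS is JSON, a list of rows, each a list of 4 numbers: the shift along the tool's x, y, z in m, then the turn about the tool's z in degrees. A call has 1 to 12 rows; each row shifts and turns the commanded pose from where the row before left it, along the tool's axes as they then stand; what a row does not reach is not made up. A row lasts 1/10 s, in which the tool goes at most 50 mm and 8.59 degrees, less where a joint would pass 70% of its speed; a pose out of reach is approached as far as the arm can. A call is refused whole if a number of a shift passes 0.05 or a number of a turn 8.59, either way. A call with a gripper value outside its range is refused whole. OPENING is the finger opening in m, from 0 to 0.0854, set as the call begins (- or left out, the last holds). The fingers move at their own pace and stop on an object; FORCE is the grip in N (left out, the last holds). Time passes only in rows, so rows that do not move let the fingers close. It gives the time, the measured TCP pose, the force, the opening and the grip force at its end, in the units of the state.
- bot.get_obs(): the state, without advancing time (a new reading comes with each control period).
- bot.read_camera(name): name is "scene" or "top"; returns a dict with "color" (384x512x3 uint8, red, green, blue), "mtx" (3x3 intrinsics, pixels), "world_from_camera" (4x4, takes a point from camera to world coordinates). Camera axes: x right, y up, looking along -z (the intrinsics and any distortion apply to the point x, -y, -z); pixel columns grow to the right and rows downward; lengths in m; the calibration is good to about 2 mm. A picture is of the moment at which its call begins. There is no depth.
- bot.hand_in(): hands the job in; it is judged then, once.
The state is a dict: "t": time; "q": joint angles; "joint_vel": joint speeds; "joint_torque": joint torques, N m; "eef_pos": TCP position; "tool_rot": TCP orientation; "contact_force": force on the tool from outside, world axes, zero at the start; "torque": the same for the moment, N m; "gripper_width": opening from 0.0 (shut) to 1.0 (fully open); "grasp_force": force on a finger pad.
Only numpy, scipy, OpenCV 4.12 (cv2) and the standard library are available. Lean on these libraries where they do the work, as an engineer would, in place of code of your own. Each camera call takes 0.05 s, during which the arm holds its last target. There are 200 camera calls.

### The job

Take the hanging valve pack off the wire peg by lifting its slotted top end over the peg's upturned tip as you slide it off, gently, without straining the peg. Then stand the pack upright in the pocket of the blue holder, set down and not dropped, and let go. Leave the syringe, the jar and the tissue box alone.

Things in the scene. Friction and masses are not known exactly. Their poses are not given: they have to be found in the camera images.
- stand: Dark grey peg stand, fixed to the bench: base plate 170 x 110 x 12 mm, post 20 x 30 mm and 175 mm high with its front face at local x = +65 mm. Origin: underside centre of the base plate; z up; local -x is the way its 5 mm round wire peg points. The peg sits in a sprung clip on the post and gives up and down by about 1 mm per 3 N; it must not feel over 8 N from anything touching it.
- peg_root (a point): Where the wire peg's centre line leaves the post, local (65, 0, 165) mm of the stand. From here the wire runs level for 54 mm towards the stand's -x.
- peg_bend (a point): End of the wire's level part, 54 mm from the root. Here the outer part is bent up or down by an unreported angle of up to 0.28 rad: feel or look for it. It runs on straight for 56 mm, then turns up about 35 degrees relative to itself, ending in an orange tip 21 mm farther out and 15 mm above the straight outer part (wire centre).
- pack: Rigid hang pack, 0.06 to 0.11 kg: white plate 8 mm thick (local x), 60 wide (y), 138 mm tall (z), blue band at the top. Origin: centre of the plate's underside. Grip the plate above its slot (z 94 to 138). A clear blister with a blue valve juts 12 mm from the -x face, 42 mm wide, z 6 to 56. It hangs on the wire's level part, 38 to 46 mm from the post, -x face towards the tip.
- hang_slot (a point): Centre of the pack's hang slot, mid thickness, 84 mm above the pack's underside. The slot goes through the plate along x, is 18 mm wide (y) and 20 mm tall (z 74 to 94 mm); its top edge rests on the wire at the start.
- holder: Blue open-topped upright holder fixed to the bench on a dark grey foot plate 100 x 110 x 4 mm. Origin: underside centre. One pocket, inside 32 mm (local x) by 72 mm (local y), its floor 5 mm above the bench, its rim 50 mm above the bench, walls 5 mm. The pack fits with its width along local y, blister facing either way.
- syringe: Bystander: clear plastic syringe with blue nozzle lying on the bench, along its x, about 150 mm long, 25 mm high. Origin on the bench under the barrel.
- jar: Bystander: amber jar with white cap, 54 mm diameter, 75 mm high. Origin: underside centre.
- tissue_box: Bystander: green and white box 120 x 220 x 80 mm. Origin: underside centre.
Things that resemble listed ones, but are neither listed nor needed, are in the scene too. Of the things that look like the pack, the largest one is meant. Leave any yellow look-alike of the stand alone.

How it is judged:
By the outcome, as a careful person would: the job done as asked, in the order asked, and still so for the second after the job is handed in, with the robot touching nothing.
It also fails if it takes over 72 s, if anything falls off the work surface, if the arm or the gripper's body presses on something with over 40 N, if the wrist force passes 120 N, or if a joint passes its speed limit or range.

## Working session

There is one attempt and no reset: what is moved stays moved. The work goes in short steps, Python scripts to look and compute and a shell command to move; the robot and the scene stay as the last step left them, time stands still between calls to the robot, and variables do not carry over. Pictures are saved under pics/ and viewed, at most 13 in all, crops included, and the job is handed in when it is done.

```bash
mkdir -p pics
cat > h.py <<'E'
import numpy as np, cv2
from station import bot
def ray(c,u,v):
    K=c["mtx"];M=np.array(c["world_from_camera"])
    d=np.linalg.solve(np.array(K),[u,v,1.]);d=M[:3,:3]@[d[0],-d[1],-d[2]]
    return M[:3,3],d
def onz(c,u,v,z):
    o,d=ray(c,u,v);return o+d*(z-o[2])/d[2]
def tri(c1,p1,c2,p2):
    o1,d1=ray(c1,*p1);o2,d2=ray(c2,*p2)
    s=np.linalg.lstsq(np.c_[d1,-d2],o2-o1,rcond=None)[0]
    a=o1+d1*s[0];b=o2+d2*s[1];return (a+b)/2,np.linalg.norm(a-b)
def proj(c,p):
    M=np.linalg.inv(np.array(c["world_from_camera"]));q=M[:3,:3]@p+M[:3,3]
    k=np.array(c["mtx"])@[q[0],-q[1],-q[2]];return k[:2]/k[2]
def snap(name,f):
    c=bot.read_camera(name);np.savez(f"pics/{f}.npz",**{k:np.array(c[k]) for k in("color","mtx","world_from_camera")})
    cv2.imwrite(f"pics/{f}.png",cv2.resize(cv2.cvtColor(c["color"],cv2.COLOR_RGB2BGR),(768,576),interpolation=cv2.INTER_CUBIC));return c
E
python3 - <<'E'
from h import *
for n in("scene","top"):
    c=snap(n,n+"0");print(list(c),c["mtx"],c["world_from_camera"])
print(bot.get_obs())
E
```

```text
['color', 'mtx', 'world_from_camera'] [[406.94926758   0.         248.70455568]
 [  0.         406.94926758 197.65157307]
 [  0.           0.           1.        ]] [[-0.54701781 -0.58934231  0.59451422  1.10301859]
 [ 0.83711366 -0.38213599  0.39142407  0.24779336]
 [-0.00349748  0.71179191  0.7023817   0.74153952]
 [ 0.          0.          0.          1.        ]]
['color', 'mtx', 'world_from_camera'] [[417.39084871   0.         248.03838898]
 [  0.         417.39084871 192.08481723]
 [  0.           0.           1.        ]] [[-0.18851479  0.95958118 -0.20896445  0.36673417]
 [-0.98206646 -0.1847964   0.03735995 -0.08842988]
 [-0.00276597  0.21225988  0.97720934  1.1061073 ]
 [ 0.          0.          0.          1.        ]]
{'t': 0.1, 'q': array([ 1.02591871,  0.47771988,  0.02238562,  1.55633053, -0.01151313,
        1.10934049, -0.08309511]), 'joint_vel': array([ 6.07459041e-04,  5.34821586e-06,  7.18423817e-04, -4.19627205e-03,
       -1.06216177e-03, -8.03268688e-04,  1.18815286e-03]), 'joint_torque': array([ 4.24347381e-03, -5.97759283e+01,  1.61348607e+00, -2.81953812e+01,
        1.28523240e-02,  4.97762507e-03, -3.84472912e-06]), 'eef_pos': array([ 0.28529369, -0.61117993,  0.24443145]), 'tool_rot': array([-7.98448712e-04,  9.76249497e-01,  2.16647692e-01, -2.43533425e-04]), 'contact_force': array([-0.53436486,  1.1928833 ,  0.20014981]), 'torque': array([-0.00094894, -0.01106967,  0.03000521]), 'grasp_force': 0.0, 'gripper_width': 0.9973927002915635}
```

View pics/scene0.png

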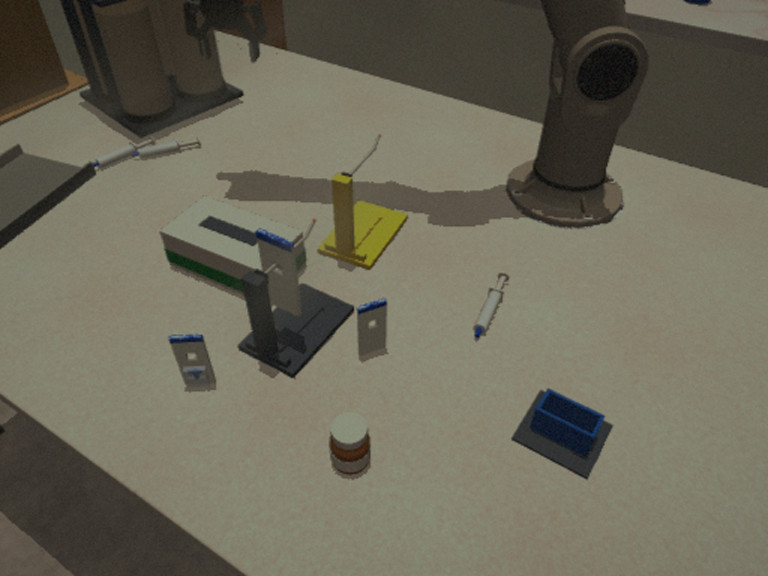

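View pics/top0.png

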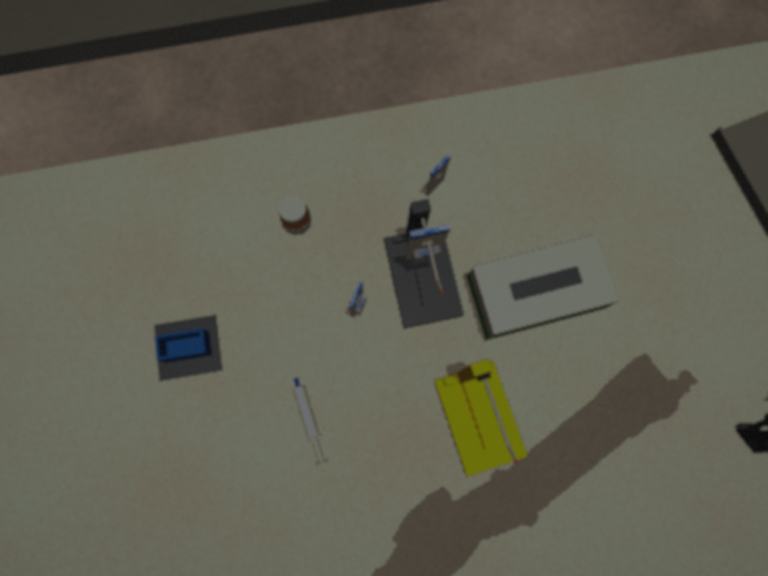

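The stand is at about (425,275) in the top view and (295,325) in the scene view. The pack's blue band is at (430,233) top and (275,240) scene, and the orange tip is at (440,290) top and (313,221) scene. The holder is at (185,345) top and (565,430) scene. Next I'll zoom in and measure with masks.

```bash
cat > m.py <<'E'
from h import *
def rect(c,mask,z,box):
    m=np.zeros(mask.shape,np.uint8);x0,y0,x1,y1=box;m[y0:y1,x0:x1]=mask[y0:y1,x0:x1]
    n,l,s,_=cv2.connectedComponentsWithStats(m);k=1+np.argmax(s[1:,4]);p=np.argwhere(l==k)[:,::-1]
    w=np.array([onz(c,u,v,z)[:2] for u,v in p])
    r=cv2.minAreaRect((w*1000).astype(np.float32));return r,len(p),w.mean(0)
if __name__=="__main__":
    T=dict(np.load("pics/top0.npz"));S=dict(np.load("pics/scene0.npz"))
    for c,nm in((T,"T"),(S,"S")):
        im=c["color"].astype(int);R,G,B=im[...,0],im[...,1],im[...,2]
        blue=((B>R+35)&(B>G+20)).astype(np.uint8); dark=((im.max(2)<85)&(im.max(2)-im.min(2)<25)).astype(np.uint8)
        orange=((R>G+25)&(R>B+30)).astype(np.uint8)
        hb=(95,200,155,260) if nm=="T" else (330,250,420,325)
        sb=(250,150,312,222) if nm=="T" else (150,170,240,255)
        print(nm,"holder rim",rect(c,blue,.05,hb)); print("foot",rect(c,dark|blue,.004,hb))
        print("stand",rect(c,dark,.012,sb))
        x0,y0,x1,y1=(265,140,315,205) if nm=="T" else (150,130,225,215)
        for q,mm in(("blue",blue),("orange",orange)):
            n,l,s,ce=cv2.connectedComponentsWithStats(mm[y0:y1,x0:x1]);print(q,[(s[i].tolist(),(ce[i]+[x0,y0]).round(1).tolist()) for i in range(1,n) if s[i][4]>2])
    a=cv2.resize(T["color"][130:225,250:315],None,fx=6,fy=6,interpolation=2);b=cv2.resize(S["color"][130:225,155:220],None,fx=6,fy=6,interpolation=2)
    cv2.imwrite("pics/z.png",cv2.cvtColor(cv2.convertScaleAbs(np.hstack([a,b]),alpha=1.5),4))
E
python3 m.py
```

```text
T holder rim (((559.2415771484375, 208.81602478027344), (81.61844635009766, 42.86214065551758), 88.74553680419922), 451, array([0.55793949, 0.20574842]))
foot (((559.6267700195312, 209.82009887695312), (111.2407455444336, 101.43653106689453), 88.78034210205078), 1485, array([0.558471  , 0.20899043]))
stand (((612.2828369140625, -227.84739685058594), (185.18736267089844, 121.25789642333984), 0.5006754398345947), 2490, array([ 0.60368211, -0.22205076]))
blue [([17, 12, 12, 4, 32], [287.3, 153.6]), ([10, 15, 6, 3, 13], [277.2, 155.8])]
orange [([28, 53, 3, 2, 4], [294.0, 193.8])]
S holder rim (((559.9637451171875, 206.5911865234375), (82.16751861572266, 42.54380798339844), 88.97261810302734), 291, array([0.56146993, 0.20791377]))
foot (((556.3558959960938, 206.80526733398438), (109.93169403076172, 110.30978393554688), 89.32415771484375), 1379, array([0.5688361 , 0.20971312]))
stand (((576.27294921875, -266.264892578125), (304.9135437011719, 196.4993133544922), 51.346595764160156), 3971, array([ 0.59503743, -0.26404606]))
blue [([21, 23, 24, 11, 79], [181.7, 157.6])]
orange [([58, 16, 2, 2, 3], [208.7, 146.3])]
```

View pics/z.png

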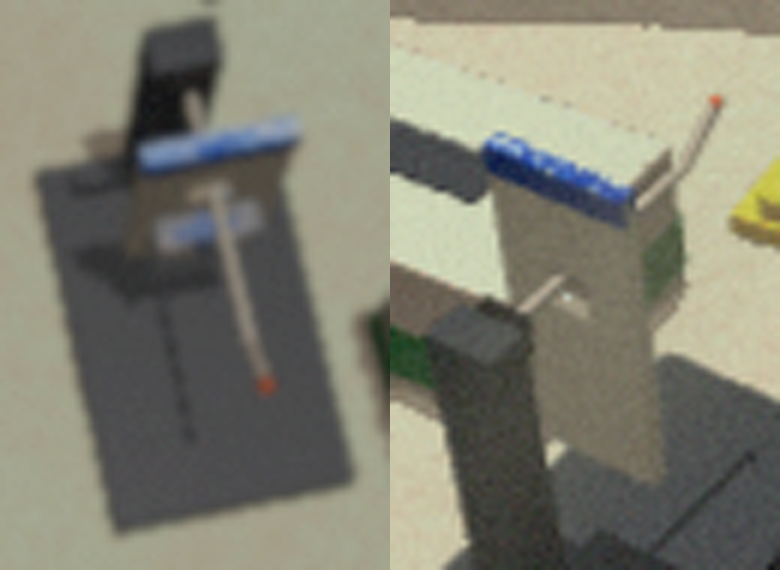

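Run:
```python
from h import *
T=dict(np.load("pics/top0.npz"));S=dict(np.load("pics/scene0.npz"))
t=lambda x,y:((x+.5)/6-.5+250,(y+.5)/6-.5+130)
s=lambda x,y:((x-390+.5)/6-.5+155,(y+.5)/6-.5+130)
np.set_printoptions(precision=4,suppress=True)
A,B,C=[onz(T,*t(*p),.012)[:2] for p in((38,175),(114,532),(353,482))]
print("base",A,B,C,"len",np.linalg.norm(A-B),np.linalg.norm(C-B),"x-axis yaw",np.degrees(np.arctan2(*(A-B)[::-1])),"ctr",(A+C)/2)
d=A-B;d/=np.linalg.norm(d);n=np.array([-d[1],d[0]]);ctr=(A+C)/2
root=ctr+d*.065
print("root",root)
tip,e=tri(T,t(265,383),S,s(715,101));print("tip",tip,e,"local rel root",(tip[:2]-root)@d,(tip[:2]-root)@n)
for th in np.arange(-.28,.29,.07):print(round(th,2),54+77*np.cos(th)-15*np.sin(th),165+77*np.sin(th)+15*np.cos(th))
b,e=tri(T,t(250,325),S,s(680,178));print("upturn",b,e)
for nm,pt,ps in(("R",(300,130),(487,143)),("L",(139,158),(633,203))):
    print(nm,onz(T,*t(*pt),.2115),onz(S,*s(*ps),.2115),tri(T,t(*pt),S,s(*ps)))
r=np.r_[root,.165]
print("proj root",[(np.array(proj(T,r))-[250,130])*6,(np.array(proj(S,r))-[155,130])*6+[390,0]])
```

```text
base [ 0.6881 -0.1689] [ 0.5208 -0.1703] [ 0.5228 -0.2786] len 0.16724170671619487 0.10836503170727141 x-axis yaw 0.4644352548027603 ctr [ 0.6054 -0.2238]
root [ 0.6704 -0.2233]
tip [ 0.5423 -0.2259  0.1836] 0.0031374966866908422 local rel root -0.12813935047552572 -0.0016146811180755437
-0.28 132.14660347839106 158.1364466352248
-0.21 132.43527893145088 163.61905143271255
-0.14 132.3397784280366 169.10842011558333
-0.07 131.86056972956553 174.57766575880916
0.0 131.0 180.0
0.07 129.76228430943954 185.34886424878923
0.14 128.15348498870952 190.59805977079577
0.21 126.1814819360679 195.72187600901188
0.28 123.85593402146765 200.69521651409832
upturn [ 0.5684 -0.2263  0.1648] 0.0003671630511342663
R [ 0.6281 -0.2537  0.2115] [ 0.6329 -0.2559  0.2115] (array([ 0.6301, -0.2559,  0.209 ]), np.float64(0.004261905073808076))
L [ 0.6288 -0.1925  0.2115] [ 0.6308 -0.1929  0.2115] (array([ 0.6296, -0.1932,  0.2103]), np.float64(0.0013872870953003493))
proj root [array([185.3081,  77.1072]), array([503.2438, 335.0052])]
```

The peg angle comes out close to level: the tip triangulates to z≈0.184. The pack is at about (0.630, -0.2235) with its top at z≈0.21, which matches the stated sizes. Now I'll move above it.

```bash
python3 -m inch '[[0,0,-0.005,-8.125],[0,0,-0.005,-8.125],[0,0,-0.005,-8.125],[0,0,-0.005,-8.125],[0,0,-0.005,-8.125],[0,0,-0.005,-8.125],[0,0,-0.005,-8.125],[0,0,-0.005,-8.125]]' 0.030 && python3 -m inch '[[0.0323,0.0287,0,0],[0.0323,0.0287,0,0],[0.0323,0.0287,0,0],[0.0323,0.0287,0,0],[0.0323,0.0287,0,0],[0.0323,0.0287,0,0],[0.0323,0.0287,0,0],[0.0323,0.0287,0,0],[0.0323,0.0287,0,0],[0.0323,0.0287,0,0],[0.0323,0.0287,0,0],[0,0,0,0]]'
python3 - <<'E'
from h import *
snap("scene","s1")
o=bot.get_obs();print(o["eef_pos"],o["tool_rot"],o["contact_force"],o["torque"])
E
```

```text
t: 0.9
eef_pos: [0.2854, -0.6114, 0.2849]
tool_rot: [-0.001, 0.705, 0.709, 0.0]
contact_force: [0.3, -0.1, 0.0]
gripper_width: 0.349
grasp_force: 0.0
t: 2.1
eef_pos: [0.6051, -0.248, 0.2849]
tool_rot: [-0.001, 0.703, 0.711, 0.002]
contact_force: [0.6, 1.7, -0.2]
gripper_width: 0.354
grasp_force: 0.0
[ 0.60297404 -0.25183663  0.28468534] [-0.0008054   0.70454875  0.70965468  0.000805  ] [-0.71051796 -0.32839685 -0.20701838] [-0.02329945  0.02571675  0.0457965 ]
```

View pics/s1.png

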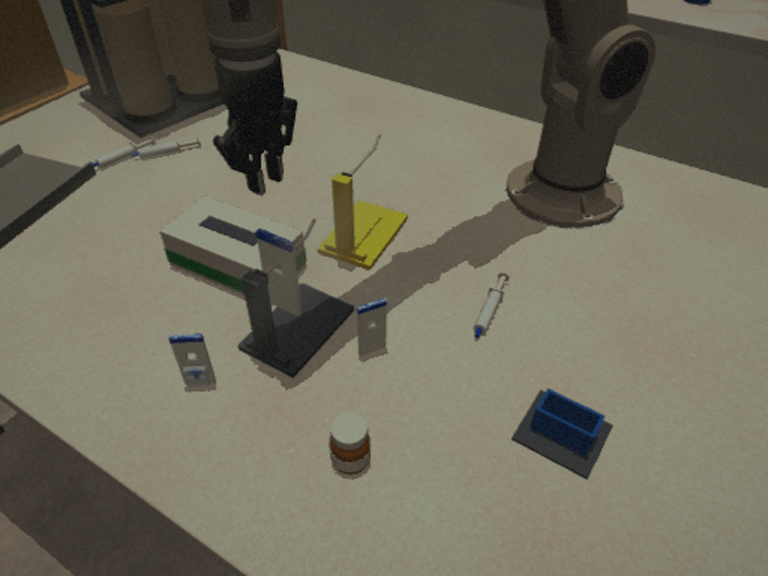

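The gripper sits above and short of the pack, with its fingertips at about (262,187). The knuckles stand wide, at about (218,148) and (292,105). Before descending I'll check how high they are.

```bash
python3 - <<'E'
from h import *
S=dict(np.load("pics/s1.npz"))
p=np.array([.603,-.252,.2847])
for d in([0,0,0],[0,0,-.014],[.02,0,-.014],[-.02,0,-.014],[.05,0,.03],[.05,0,.05],[-.05,0,.03],[-.05,0,.05],[0.05,0,.07]):print(d,proj(S,p+d)*1.5+.25)
E
python3 -m inch '[[0.0142,0.0133,0,0],[0.0142,0.0133,0,0],[0,0,0,0],[0,0,0,0]]'
python3 - <<'E'
from h import *
T=snap("top","t1");S=snap("scene","s2")
a=cv2.resize(T["color"][110:210,240:320],None,fx=5,fy=5,interpolation=2);b=cv2.resize(S["color"][80:180,130:210],None,fx=5,fy=5,interpolation=2)
cv2.imwrite("pics/z2.png",cv2.cvtColor(cv2.convertScaleAbs(np.hstack([a,b]),alpha=1.5),4))
o=[bot.get_obs() for _ in range(3)];print(*[x["eef_pos"] for x in o],o[0]["contact_force"])
E
```

```text
[0, 0, 0] [265.84028163 176.33673981]
[0, 0, -0.014] [267.15965241 185.15982823]
[0.02, 0, -0.014] [257.37746914 192.38943554]
[-0.02, 0, -0.014] [276.66340809 178.13599524]
[0.05, 0, 0.03] [236.71927749 174.81256202]
[0.05, 0, 0.05] [234.10030062 160.92273636]
[-0.05, 0, 0.03] [287.19364611 139.8832911 ]
[-0.05, 0, 0.05] [285.64439584 126.40799275]
[0.05, 0, 0.07] [231.38119775 146.50188932]
t: 2.55
eef_pos: [0.6278, -0.2275, 0.2851]
tool_rot: [-0.0, 0.707, 0.708, -0.0]
contact_force: [-0.1, -0.9, -0.2]
gripper_width: 0.356
grasp_force: 0.0
[ 0.62719528 -0.22879459  0.28524882] [ 0.62719528 -0.22879459  0.28524882] [ 0.62719528 -0.22879459  0.28524882] [-0.08010701 -0.48796302 -0.33329532]
```

View pics/z2.png

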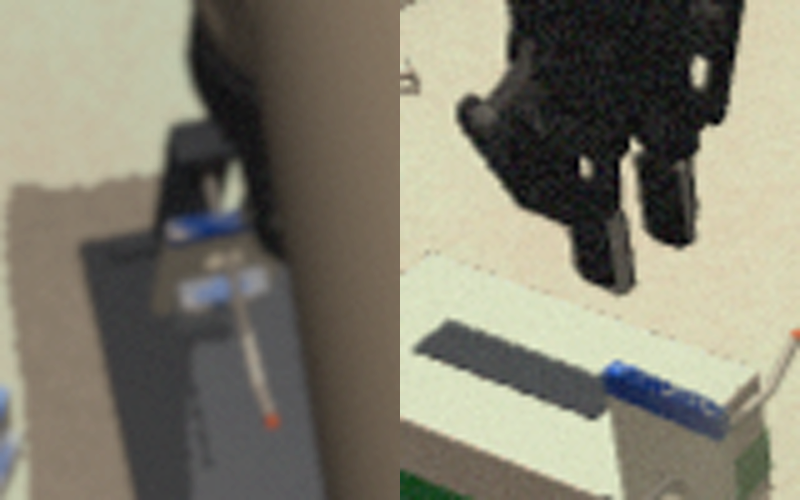

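The scene crop shows the fingers straddling a point just above the blue band, and the knuckles are well above post height. Descending.

```bash
python3 -m inch '[[0.004,0.002,0.01,0],[0,0,0.015,0],[0,0,0.015,0],[0,0,0.015,0],[0,0,0.015,0],[0,0,0.01,0],[0,0,0.009,0],[0,0,0,0],[0,0,0,0]]'
python3 - <<'E'
from h import *
S=snap("scene","s3");T=snap("top","t3")
b=cv2.resize(S["color"][90:190,135:215],None,fx=5,fy=5,interpolation=2)
cv2.imwrite("pics/z3.png",cv2.cvtColor(cv2.convertScaleAbs(b,alpha=1.5),4))
o=bot.get_obs();print(o["eef_pos"],o["tool_rot"],o["contact_force"])
E
```

```text
t: 3.55
eef_pos: [0.63, -0.2238, 0.1966]
tool_rot: [0.0, 0.707, 0.707, 0.0]
contact_force: [-0.8, -0.6, 0.6]
gripper_width: 0.349
grasp_force: 0.0
[ 0.63023311 -0.22385077  0.19712606] [6.24272833e-04 7.06940663e-01 7.07272490e-01 3.65205555e-04] [ 0.0364421  -0.65943503  0.03136792]
```

View pics/z3.png

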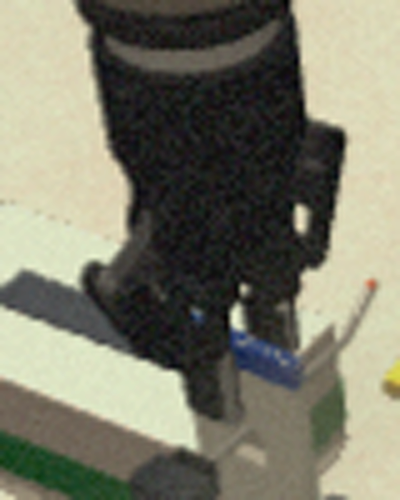

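The fingers straddle the band, clear of the wire. Closing gently.

```bash
python3 -m inch '[[0,0,0,0],[0,0,0,0],[0,0,0,0],[0,0,0,0],[0,0,0,0],[0,0,0,0],[0,0,0,0]]' 0 30; python3 -m inch '[[0,0,-0.001,0],[0,0,-0.001,0],[0,0,-0.001,0],[0,0,0,0]]';python3 -m inch '[[0,0,-0.002,0],[0,0,-0.002,0],[0,0,-0.0015,0],[0,0,0,0],[0,0,0,0]]'
```

```text
t: 4.35
eef_pos: [0.6299, -0.2239, 0.1966]
tool_rot: [0.0, 0.707, 0.707, 0.0]
contact_force: [0.5, -0.9, 1.2]
gripper_width: 0.091
grasp_force: 35.3
t: 4.75
eef_pos: [0.6294, -0.2237, 0.1991]
tool_rot: [-0.0, 0.707, 0.707, -0.0]
contact_force: [-0.3, 0.2, -1.3]
gripper_width: 0.086
grasp_force: 35.0
t: 5.25
eef_pos: [0.6297, -0.2238, 0.2049]
tool_rot: [0.0, 0.707, 0.707, 0.0]
contact_force: [0.2, -0.3, -1.6]
gripper_width: 0.086
grasp_force: 35.0
```

```bash
python3 -m inch '[[0,-0.004,0,0],[0,-0.004,0,0],[0,-0.004,0,0],[0,-0.004,0,0],[0,-0.004,0,0],[0,-0.004,0,0],[0,0,0,0]]'; python3 -m inch '[[0,-0.004,0,0],[0,-0.004,0,0],[0,-0.004,-0.0005,0],[0,-0.004,0,0],[0,-0.004,-0.0005,0],[0,-0.004,0,0],[0,0,0,0]]';python3 - <<'E'
from h import *
S=snap("scene","s4");T=snap("top","t4")
a=cv2.resize(T["color"][130:210,240:320],None,fx=5,fy=5,interpolation=2);b=cv2.resize(S["color"][110:190,140:220],None,fx=5,fy=5,interpolation=2)
cv2.imwrite("pics/z4.png",cv2.cvtColor(cv2.convertScaleAbs(np.hstack([a,b]),alpha=1.5),4))
o=bot.get_obs();print(o["eef_pos"],o["contact_force"],o["torque"])
# predicted wire centre line and slot corners in scene crop
for n,p in(("root",(.6704,-.2233,.165)),("bend",(.6164,-.2235,.165)),("up0",(.5604,-.2245,.165)),("up.03",(.5604,-.2245,.1667)),("tip",(.54,-.225,.18)),("tip.03",(.54,-.225,.1823))):print(n,(proj(S,np.array(p))-[140,110]+.5)*5+[400,0])
E
```

```text
t: 5.95
eef_pos: [0.6051, -0.224, 0.2049]
tool_rot: [-0.0, 0.707, 0.707, -0.0]
contact_force: [-0.7, -0.3, -0.7]
gripper_width: 0.085
grasp_force: 35.0
t: 6.65
eef_pos: [0.5811, -0.224, 0.2059]
tool_rot: [-0.0, 0.707, 0.707, -0.0]
contact_force: [-0.7, -0.1, 0.1]
gripper_width: 0.081
grasp_force: 35.0
[ 0.58169003 -0.22386522  0.20588951] [ 0.29673546 -0.70547751 -0.18805871] [-0.04191027 -0.06628657 -0.02168546]
root [571.80318418 381.61521851]
bend [653.51991894 309.91279236]
up0 [730.76547902 240.29161698]
up.03 [730.47013178 237.32690047]
tip [754.97522604 189.73598828]
tip.03 [754.61909364 185.64141339]
```

View pics/z4.png

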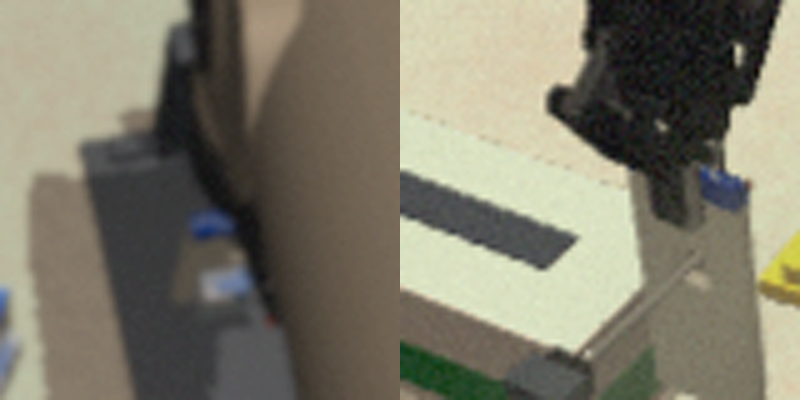

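The wire enters the slot nearer its top edge than I expected, and the load on the wrist has dropped. The outer wire may be bent up, so I'll check before going on.

```bash
python3 - <<'E'
from h import *
S=bot.read_camera("scene");o=bot.get_obs();print(o["contact_force"])
q=lambda p:((proj(S,np.array(p))-[140,110]+.5)*5+[400,0]).round(0)
x=o["eef_pos"][0]+.004;z=o["eef_pos"][2]-.039
for dy,dz in((-9,10),(9,10),(9,-10),(-9,-10),(0,7.5),(30,54),(-30,54),(30,-84)):print(dy,dz,q([x,-.2236+dy/1e3,z+dz/1e3]))
# tip pixel, precise orange centroid in first images
for f in("top0","scene0","scene-","s1","s2"):
    try:c=dict(np.load(f"pics/{f}.npz"))
    except Exception:continue
    im=c["color"].astype(int);m=((im[...,0]>im[...,1]+18)&(im[...,0]>im[...,2]+18));bx=(285,300,185,200) if f[0]=="t" else (203,214,140,152)
    ys,xs=np.nonzero(m[bx[2]:bx[3],bx[0]:bx[1]]);p=(xs.mean()+bx[0],ys.mean()+bx[2]);print(f,len(xs),p,"xz on plane y=-.2245:",end=" ")
    oo,d=ray(c,*p);k=(-.2245-oo[1])/d[1];print(oo+d*k)
    if f=="top0":
        print([onz(c,*p,h) for h in(.18,.19,.2)])
    print("model",[proj(c,np.array([.6704-(54+77*np.cos(t)-15*np.sin(t))/1e3,-.2245,(165+77*np.sin(t)+15*np.cos(t))/1e3])).round(1) for t in(-.1,0,.1,.2,.28)])
E
python3 -m inch '[[0,0,-0.001,0],[0,0,-0.001,0],[0,0,0,0],[0,0,0,0]]'
```

```text
[ 0.2425237  -0.25701617 -0.09361522]
-9 10 [679. 244.]
9 10 [711. 258.]
9 -10 [715. 293.]
-9 -10 [683. 279.]
0 7.5 [695. 255.]
30 54 [742. 193.]
-30 54 [630. 146.]
30 -84 [764. 431.]
top0 7 (np.float64(294.0), np.float64(193.71428571428572)) xz on plane y=-.2245: [ 0.54009663 -0.2245      0.18662267]
[array([ 0.54134529, -0.22548006,  0.18      ]), array([ 0.53945986, -0.22400021,  0.19      ]), array([ 0.53757443, -0.22252035,  0.2       ])]
model [array([293.5, 195.8]), array([293.8, 194.6]), array([293.9, 193.1]), array([294. , 191.3]), array([294.1, 189.6])]
scene0 4 (np.float64(208.5), np.float64(146.5)) xz on plane y=-.2245: [ 0.54715869 -0.2245      0.18747213]
model [array([211.4, 149.9]), array([210.8, 147.4]), array([210.1, 145.1]), array([209.1, 143. ]), array([208.2, 141.5])]
s1 4 (np.float64(208.5), np.float64(146.5)) xz on plane y=-.2245: [ 0.54715869 -0.2245      0.18747213]
model [array([211.4, 149.9]), array([210.8, 147.4]), array([210.1, 145.1]), array([209.1, 143. ]), array([208.2, 141.5])]
s2 4 (np.float64(208.5), np.float64(146.5)) xz on plane y=-.2245: [ 0.54715869 -0.2245      0.18747213]
model [array([211.4, 149.9]), array([210.8, 147.4]), array([210.1, 145.1]), array([209.1, 143. ]), array([208.2, 141.5])]
t: 7.2
eef_pos: [0.5818, -0.2238, 0.2078]
tool_rot: [0.0, 0.707, 0.707, 0.0]
contact_force: [-0.2, 0.7, -1.1]
gripper_width: 0.084
grasp_force: 35.0
```

Run:
```python
from h import *
S=dict(np.load("pics/scene0.npz"));T=dict(np.load("pics/top0.npz"))
s=lambda x,y:((x-390+.5)/6-.5+155,(y+.5)/6-.5+130)
t=lambda x,y:((x+.5)/6-.5+250,(y+.5)/6-.5+130)
for h in(.175,.187):
  print(h,"S",[onz(S,*s(*p),h)[:2].round(4).tolist() for p in((428,345),(480,298),(530,322),(497,365))])
  print(h,"T",[onz(T,*t(*p),h)[:2].round(4).tolist() for p in((145,72),(217,65),(213,22),(150,30))])
# wire height from scene image assuming y of wire, several points of initial/now
S=dict(np.load("pics/s4.npz"))
for u,v in((600,342),(640,306),(680,270),(697,254)):
  p=((u-400)/5-.5+140,v/5-.5+110);o,d=ray(S,*p);k=(-.2238-o[1])/d[1];print("wire now x,z",(o+d*k)[[0,2]])
S=dict(np.load("pics/scene0.npz"))
for u,v in((525,308),(545,292),(562,277),(640,205),(660,192),(680,178),(700,135),(715,101)):
  o,d=ray(S,*s(u,v));k=(-.2238-o[1])/d[1];print("wire init x,z",(o+d*k)[[0,2]])
for u,v in((190,95),(200,120),(215,200),(230,265),(240,305),(248,325),(265,383)):
  print("T wire @.165",onz(T,*t(u,v),.165)[:2],"@.18",onz(T,*t(u,v),.18)[:2])
```

```text
0.175 S [[0.6951, -0.2348], [0.6674, -0.2358], [0.6674, -0.2132], [0.6899, -0.2086]]
0.175 T [[0.6734, -0.206], [0.6709, -0.2343], [0.6886, -0.2364], [0.69, -0.2115]]
0.187 S [[0.7038, -0.2246], [0.6766, -0.2255], [0.6766, -0.2035], [0.6987, -0.199]]
0.187 T [[0.6695, -0.2045], [0.667, -0.2324], [0.6844, -0.2345], [0.6858, -0.2099]]
wire now x,z [0.65040935 0.17183169]
wire now x,z [0.62391478 0.17253757]
wire now x,z [0.59645621 0.17326913]
wire now x,z [0.58442955 0.17394765]
wire init x,z [0.65863366 0.16955882]
wire init x,z [0.64796575 0.16900698]
wire init x,z [0.63865896 0.16911278]
wire init x,z [0.59418735 0.17097344]
wire init x,z [0.58269947 0.16911583]
wire init x,z [0.57094055 0.16765969]
wire init x,z [0.55737465 0.17882848]
wire init x,z [0.54710585 0.18796079]
T wire @.165 [ 0.66401183 -0.22279691] @.18 [ 0.65927362 -0.22065528]
T wire @.165 [ 0.65317658 -0.2245422 ] @.18 [ 0.64861106 -0.22237275]
T wire @.165 [ 0.62008196 -0.22356053] @.18 [ 0.61604393 -0.22140673]
T wire @.165 [ 0.59332822 -0.22384475] @.18 [ 0.58971661 -0.22168641]
T wire @.165 [ 0.57695938 -0.22431012] @.18 [ 0.57360867 -0.22214437]
T wire @.165 [ 0.5685988 -0.2256787] @.18 [ 0.56538135 -0.22349114]
T wire @.165 [ 0.54496811 -0.22728247] @.18 [ 0.5421273  -0.22506935]
```

```bash
cat > f.py <<'E'
from h import *
F=[]
for _ in range(8): bot.read_camera("scene");o=bot.get_obs();F.append(np.r_[o["contact_force"],o["torque"]*10])
print(o["eef_pos"].round(4),"mean",np.mean(F,0).round(2),"sd",np.std(F,0).round(2))
E
python3 f.py; python3 -m inch '[[0,0,-0.001,0],[0,0,-0.001,0],[0,0,0,0]]' >/dev/null; python3 f.py;python3 -m inch '[[0,0,0.001,0],[0,0,0.001,0],[0,0,0.001,0],[0,0,0.001,0],[0,0,0,0]]' >/dev/null;python3 f.py
```

```text
[ 0.5817 -0.2238  0.2078] mean [ 0.01  0.33 -0.79 -0.12 -0.08  0.07] sd [0.41 0.58 0.43 0.15 0.39 0.36]
[ 0.5817 -0.2238  0.2098] mean [-0.   -0.15 -1.01  0.06 -0.06 -0.02] sd [0.71 0.42 0.41 0.33 0.16 0.29]
[ 0.5817 -0.2238  0.2059] mean [ 0.04 -0.07 -0.7   0.   -0.05  0.05] sd [0.34 0.5  0.52 0.25 0.17 0.25]
```

All three means match the free-hanging weight (~0.8 N), so nothing is touching. Both views put the outer wire near level (θ≈0.05). I'll follow that line a little high and check the force as I go.

```bash
python3 -m inch '[[0,-0.003,-0.001,0],[0,-0.003,-0.001,0],[0,-0.003,-0.0005,0],[0,-0.003,0,0],[0,-0.003,0,0],[0,-0.002,-0.0005,0],[0,0,0,0]]' >/dev/null; python3 f.py;python3 -m inch '[[0,-0.003,-0.0015,0],[0,-0.003,-0.0022,0],[0,-0.003,-0.0022,0],[0,0,0,0]]' >/dev/null;python3 f.py
python3 - <<'E'
from h import *
S=snap("scene","s5");T=snap("top","t5")
a=cv2.resize(T["color"][130:210,240:320],None,fx=5,fy=5,interpolation=2);b=cv2.resize(S["color"][110:190,140:220],None,fx=5,fy=5,interpolation=2)
cv2.imwrite("pics/z5.png",cv2.cvtColor(cv2.convertScaleAbs(np.hstack([a,b]),alpha=1.5),4))
p=bot.get_obs()["eef_pos"];q=lambda p:((proj(S,np.array(p))-[140,110]+.5)*5+[400,0]).round(0)
for dy,dz in((-9,10),(9,10),(9,-10),(-9,-10),(0,0)):print(dy,dz,q([p[0]+.004,-.2236+dy/1e3,p[2]-.039+dz/1e3]))
E
```

```text
[ 0.5648 -0.2238  0.2088] mean [ 0.11  0.12 -1.15 -0.16  0.03  0.14] sd [0.49 0.54 0.63 0.19 0.37 0.26]
[ 0.5557 -0.2238  0.2146] mean [-0.15 -0.1  -0.85  0.24  0.95  0.12] sd [0.55 0.47 0.54 0.35 0.2  0.17]
-9 10 [714. 197.]
9 10 [746. 211.]
9 -10 [749. 246.]
-9 -10 [717. 232.]
0 0 [731. 222.]
```

View pics/z5.png

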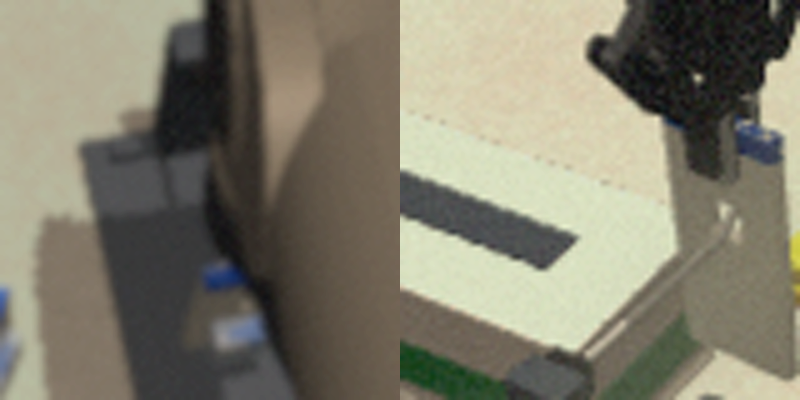

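The slot at about (730,222) shows the wire's upturned part passing through near its middle. The moment about y has changed though, so I'll re-measure before sliding further.

```bash
python3 f.py; python3 -m inch '[[0,0,-0.0015,0],[0,0,0,0]]'|tail -4; python3 f.py
```

```text
[ 0.5557 -0.2238  0.2147] mean [-0.62  0.03 -0.9   0.11  0.9  -0.16] sd [0.29 0.7  0.38 0.27 0.12 0.27]
tool_rot: [-0.0, 0.707, 0.707, -0.0]
contact_force: [-2.0, 0.3, -3.6]
gripper_width: 0.087
grasp_force: 34.8
[ 0.5556 -0.2238  0.2161] mean [-0.65  0.15 -2.57  0.1   1.59  0.16] sd [0.39 0.63 0.5  0.3  0.33 0.27]
```

I'm too high: the slot's lower edge is touching the wire (~1.7 N). I started climbing too early, so I'll come down 4.5 mm.

```bash
python3 -m inch '[[0,0,0.0015,0],[0,0,0.0015,0],[0,0,0,0]]'>/dev/null; python3 f.py; python3 -m inch '[[0,0,0.0015,0],[0,0,0,0]]'>/dev/null; python3 f.py
```

```text
[ 0.5558 -0.2238  0.2133] mean [ 0.11  0.04 -0.99  0.16  0.06  0.04] sd [0.54 0.55 0.3  0.28 0.29 0.32]
[ 0.5557 -0.2238  0.2117] mean [ 0.17  0.09 -0.75 -0.02 -0.11  0.18] sd [0.49 0.33 0.33 0.19 0.28 0.2 ]
```

```bash
python3 -m inch '[[0,-0.003,-0.0023,0],[0,-0.003,-0.0023,0],[0,-0.003,-0.0023,0],[0,0,0,0]]'>/dev/null; python3 f.py; python3 -m inch '[[0,-0.003,-0.0023,0],[0,-0.002,-0.0015,0],[0,0,0,0]]'>/dev/null; python3 f.py
```

```text
[ 0.5467 -0.2238  0.2185] mean [ 0.28  0.26 -0.79  0.08  0.03  0.06] sd [0.43 0.55 0.58 0.28 0.07 0.21]
[ 0.5417 -0.2238  0.2223] mean [-0.09  0.39 -0.7   0.13 -0.14  0.05] sd [0.55 0.47 0.72 0.22 0.34 0.23]
```

```bash
python3 -m inch '[[0,-0.003,-0.0022,0],[0,-0.003,-0.0015,0],[0,0,0,0]]'>/dev/null; python3 f.py; python3 -m inch '[[0,-0.003,-0.0005,0],[0,-0.003,0,0],[0,0,0,0]]'>/dev/null; python3 f.py;  python3 -m inch '[[0,-0.004,0,0],[0,-0.006,0,0],[0,-0.01,0,0],[0,-0.01,0,0],[0,0,0,0]]'; python3 f.py
python3 - <<'E'
from h import *
S=snap("scene","s6");T=dict(np.load("pics/top0.npz"))
a=cv2.resize(S["color"][70:260,120:290],None,fx=3,fy=3,interpolation=2)
cv2.imwrite("pics/z6.png",cv2.cvtColor(cv2.convertScaleAbs(a,alpha=1.5),4))
E
```

```text
[ 0.5357 -0.2238  0.2261] mean [-0.14 -0.07 -0.76 -0.08  0.03 -0.18] sd [0.56 0.58 0.35 0.21 0.29 0.22]
[ 0.5298 -0.2238  0.2266] mean [-0.08 -0.01 -0.94 -0.02 -0.11  0.06] sd [0.56 0.36 0.4  0.38 0.34 0.47]
t: 16.9
eef_pos: [0.4977, -0.2243, 0.2266]
tool_rot: [-0.0, 0.707, 0.707, -0.001]
contact_force: [0.0, -0.3, -0.7]
gripper_width: 0.085
grasp_force: 35.0
[ 0.5    -0.2238  0.2266] mean [ 0.16  0.17 -0.97  0.24 -0.21  0.05] sd [0.5  0.27 0.36 0.29 0.32 0.27]
```

View pics/z6.png

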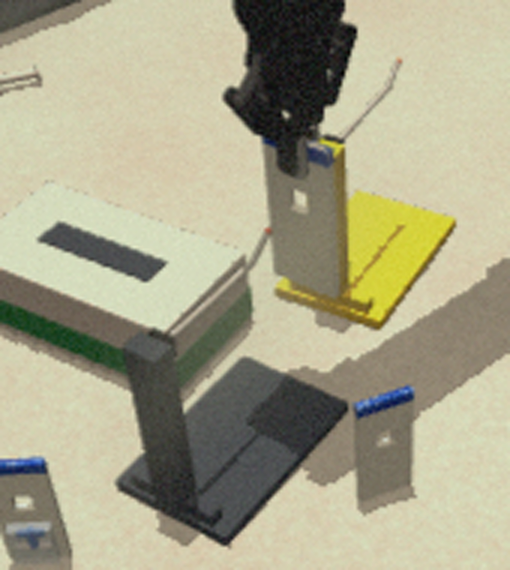

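The pack hangs free in the gripper at about (305,220) in the crop, clear of the peg tip at (268,232), and the force never went over about 3 N. Now I'll lift it and carry it to the holder.

```bash
python3 -m inch '[[0,0,-0.01,0],[0,0,-0.02,0],[0,0,-0.02,0],[0,0,-0.02,0],[0,0,-0.01,0],[0,0,0,0]]'>/dev/null; python3 -m inch '[[0.02,0,0,0],[0.035,0,0,0],[0.04,0,0,0],[0.04,0.008,0,0],[0.04,0.008,0,0],[0.04,0.008,0,0],[0.04,0.008,0,0],[0.04,0.008,0,0],[0.04,0.008,0,0],[0.04,0.008,0,0],[0.036,0.007,0,0],[0.02,0.002,0,0]]'; python3 -m inch '[[0,0,0,0],[0,0,0,0],[0,0,0,0]]'
python3 - <<'E'
from h import *
S=snap("scene","s7");T=snap("top","t7");p=bot.get_obs()["eef_pos"];print(p)
a=cv2.resize(T["color"][170:270,70:170],None,fx=4,fy=4,interpolation=2);b=cv2.resize(S["color"][195:325,320:420],(400,400*130//100),interpolation=2)
o=np.zeros((520,800,3),np.uint8);o[:400,:400]=a;o[:,400:]=b
cv2.imwrite("pics/z7.png",cv2.cvtColor(cv2.convertScaleAbs(o,alpha=1.5),4))
q=lambda p:((proj(S,np.array(p))-[320,195]+.5)*4+[400,0]).round(0).tolist()
for dy in(30,-30):print("pack",[q([p[0]+dx,p[1]+.0003+dy/1e3,p[2]-.123+z]) for dx,z in((.004,0),(.004,.138))])
h=np.array([.559,.208,.05])
for X,Y in((-21,-41),(21,-41),(21,41),(-21,41)):
    w=h+[X/1e3,Y/1e3,0];print("rim",X,Y,"S",q(w),"T",((proj(T,w)-[70,170]+.5)*4).round(0).tolist())
for X,Y in((-50,-55),(50,-55),(50,55),(-50,55)):
    w=h+[X/1e3,Y/1e3,-.046];print("foot",X,Y,"S",q(w),"T",((proj(T,w)-[70,170]+.5)*4).round(0).tolist())
E
```

```text
t: 19.15
eef_pos: [0.5638, 0.2108, 0.3053]
tool_rot: [-0.001, 0.706, 0.709, -0.0]
contact_force: [-0.0, -0.4, -1.5]
gripper_width: 0.087
grasp_force: 35.0
t: 19.45
eef_pos: [0.5646, 0.2054, 0.3059]
tool_rot: [0.0, 0.708, 0.707, -0.001]
contact_force: [-0.1, -0.6, -0.7]
gripper_width: 0.089
grasp_force: 35.0
[0.5647081  0.20547232 0.3063437 ]
pack [[764.0, 190.0], [865.0, -41.0]]
pack [[633.0, 134.0], [710.0, -97.0]]
rim -21 -41 S [582.0, 258.0] T [272.0, 259.0]
rim 21 -41 S [551.0, 314.0] T [263.0, 195.0]
rim 21 41 S [709.0, 390.0] T [136.0, 219.0]
rim -21 41 S [736.0, 329.0] T [143.0, 284.0]
foot -50 -55 S [562.0, 261.0] T [317.0, 306.0]
foot 50 -55 S [488.0, 392.0] T [297.0, 159.0]
foot 50 55 S [694.0, 497.0] T [133.0, 190.0]
foot -50 55 S [757.0, 353.0] T [151.0, 338.0]
```

View pics/z7.png

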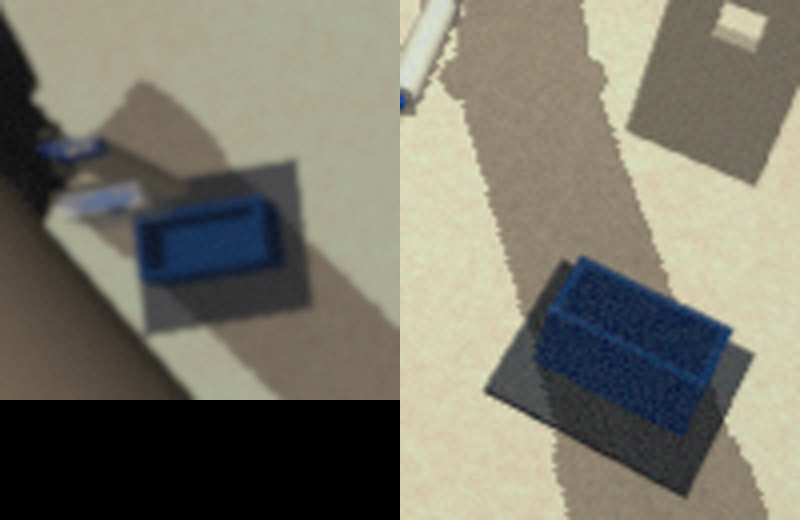

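Relative to the holder rim, the pack's lower corners at (755,185) and (629,130) come within 1–2 mm of prediction. The holder fits the model at (0.559, 0.208). I'll shift y by 3 mm and go down.

```bash
python3 -m inch '[[0.003,0.0005,0.01,0],[0,0,0.02,0],[0,0,0.02,0],[0,0,0.02,0],[0,0,0.02,0],[0,0,0.02,0],[0,0,0.013,0],[0,0,0,0],[0,0,0,0]]'
python3 - <<'E'
from h import *
S=snap("scene","s8");T=snap("top","t8")
a=cv2.resize(T["color"][170:270,70:170],None,fx=4,fy=4,interpolation=2);b=cv2.resize(S["color"][195:325,320:420],(400,520),interpolation=2)
o=np.zeros((520,800,3),np.uint8);o[:400,:400]=a;o[:,400:]=b
cv2.imwrite("pics/z8.png",cv2.cvtColor(cv2.convertScaleAbs(o,alpha=1.5),4))
E
```

```text
t: 20.45
eef_pos: [0.5652, 0.2102, 0.1839]
tool_rot: [-0.0, 0.707, 0.707, 0.0]
contact_force: [-0.5, 0.3, -0.5]
gripper_width: 0.086
grasp_force: 34.9
```

View pics/z8.png

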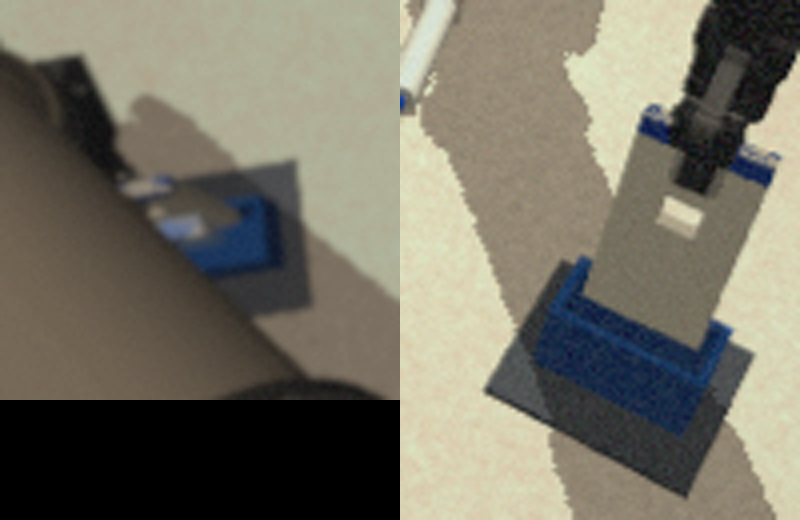

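The pack is centred over the pocket: its lower edge runs (580,293) to (700,348), inside the rim ends. Lowering slowly while watching the force.

```bash
python3 -m inch '[[0,0,0.006,0],[0,0,0.006,0],[0,0,0.006,0],[0,0,0,0],[0,0,0,0]]'|grep -E "eef|contact"; python3 -m inch '[[0,0,0.008,0],[0,0,0.008,0],[0,0,0.007,0],[0,0,0.005,0],[0,0,0,0],[0,0,0,0]]'|grep -E "eef|contact"; python3 f.py
```

```text
eef_pos: [0.5649, 0.2101, 0.1653]
contact_force: [-0.1, 0.6, -1.2]
eef_pos: [0.565, 0.2103, 0.1375]
contact_force: [0.6, 0.6, -0.9]
[0.5651 0.2102 0.1378] mean [-0.16 -0.19 -0.9   0.06  0.02 -0.11] sd [0.57 0.42 0.45 0.22 0.41 0.19]
```

```bash
python3 -m inch '[[0,0,0.002,0],[0,0,0.002,0],[0,0,0.002,0],[0,0,0.001,0],[0,0,0,0],[0,0,0,0]]'|grep -E "eef|contact"; python3 f.py; python3 -m inch '[[0,0,0.001,0],[0,0,0.001,0],[0,0,0,0],[0,0,0,0]]'|grep -E "eef|contact"; python3 f.py
```

```text
eef_pos: [0.565, 0.2102, 0.1306]
contact_force: [-0.3, 0.6, -0.2]
[0.5651 0.2102 0.1307] mean [-0.26  0.1  -0.91  0.18 -0.24 -0.05] sd [0.62 0.36 0.46 0.3  0.16 0.36]
eef_pos: [0.5653, 0.2103, 0.1292]
contact_force: [-1.6, -0.6, 5.5]
[0.5653 0.2103 0.1292] mean [-1.19 -0.76  5.41 -2.11  3.86  0.14] sd [0.44 0.44 0.74 0.28 0.31 0.26]
```

Contact at z≈0.129 matches the pocket floor. I'll ease off slightly and release.

```bash
python3 -m inch '[[0,0,-0.0005,0],[0,0,-0.0005,0],[0,0,0,0]]'|grep -E "eef|contact"; python3 f.py; python3 -m inch '[[0,0,0,0],[0,0,0,0],[0,0,0,0],[0,0,0,0],[0,0,0,0]]' 0.025 20; python3 f.py
```

```text
eef_pos: [0.5649, 0.2101, 0.1293]
contact_force: [0.5, 0.3, -1.1]
[0.565  0.2102 0.1295] mean [ 0.03  0.22 -0.9   0.02 -0.13 -0.1 ] sd [0.53 0.64 0.43 0.3  0.33 0.27]
t: 25.05
eef_pos: [0.565, 0.2102, 0.1297]
tool_rot: [0.0, 0.707, 0.707, 0.0]
contact_force: [-0.3, 0.2, 0.2]
gripper_width: 0.291
grasp_force: 0.0
[0.565  0.2102 0.1296] mean [ 0.03 -0.28  0.28  0.05 -0.04 -0.14] sd [0.35 0.65 0.4  0.35 0.34 0.31]
```

```bash
python3 -m inch '[[0,0,-0.005,0],[0,0,-0.01,0],[0,0,-0.02,0],[0,0,-0.03,0],[0,0,-0.03,0],[0,0,-0.03,0],[0,0,0,0]]'; python3 -m inch '[[0,-0.03,-0.02,0],[0,-0.03,-0.02,0],[0,-0.03,0,0],[0,0,0,0],[0,0,0,0],[0,0,0,0]]' >/dev/null
python3 - <<'E'
from h import *
S=snap("scene","s9")
b=cv2.resize(S["color"][120:320,120:420],None,fx=2.6,fy=2.6,interpolation=2)
cv2.imwrite("pics/z9.png",cv2.cvtColor(cv2.convertScaleAbs(b,alpha=1.5),4))
E
```

```text
t: 26.15
eef_pos: [0.5671, 0.2119, 0.2603]
tool_rot: [0.002, 0.707, 0.707, 0.004]
contact_force: [0.7, 1.1, 0.6]
gripper_width: 0.293
grasp_force: 0.0
```

View pics/z9.png

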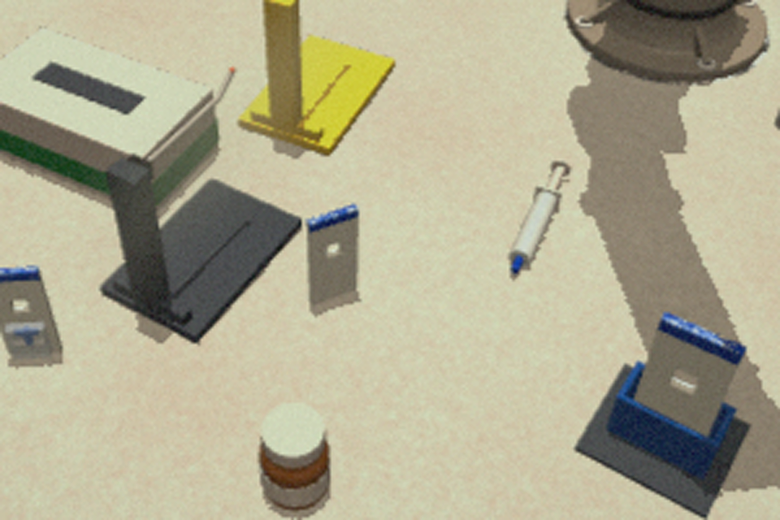

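The pack stands upright in the pocket at about (690,375). The gripper is clear and the bystanders haven't moved. Handing in.

```bash
python3 -c "
from station import bot
print(bot.hand_in())"
```

```text
the job is handed in; nothing more can be done
None
```

The pack is off the peg and standing upright in the blue holder's pocket, set down and released, and the job is handed in; peg contact came to about 3 N on single wrist readings (limit 8 N), from climbing slightly too early at the tip.

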